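Lower the tube rack on the hydraulic bench lift

TASK

The hydraulic bench lift on the lab bench is holding a yellow tube rack up. Crack its release valve (the steel T-bar on the lift's pump block) open anticlockwise by a fraction of a turn, about 45 degrees, so that the rack sinks slowly by itself; leave the valve open and wait until the ram is fully down. Do not open it so far that the rack drops fast, do not push on the rack or its plate, and leave the stirrer's knob and the blue-capped bottle alone.

Things in the scene. Friction and masses are not known exactly. Their poses are not given: they have to be found in the camera images.
- release_valve_grip (a point): centre of the release valve's steel T-bar, to grip from above: 52 mm long (x), 12 wide (y), 28 high, 92 mm above the bench, 14 mm below the bar's top, 30 mm above the flat pump block (80 x 100 mm; a 6 mm high plug on it). Frame turns with the bar: x along it, z up; when closed, x points to the ram axis, 175 mm away. The lift is bolted down.
- release_valve (a joint): valve angle, rad: 0 closed (start), growing anticlockwise seen from above, stop at 1.9. Turns on a vertical axis with about 0.12 N m, stays where left. The ram stays put up to about 0.25 rad; beyond, it sinks by itself at about 25 mm/s per further rad (6 mm/s at 0.5, 14 at 0.8, 26 at 1.3 rad). 0.5 to 1.1 rad is a good opening.
- ram (a joint): extension of the lift's vertical ram, m: 0 fully down, at the start 0.040 to 0.060. It carries the plate with the tube rack.
- tube_rack: yellow tube rack, 90 x 90 x 50 mm, with four white capped tubes standing 19 mm above it, fixed on the ram's 105 mm square, 10 mm thick aluminium plate. Origin at the centre of the rack's underside, 175 mm from the valve axis, 100 mm above the bench when the ram is fully down; z up. Not to be pushed.
- stirrer_knob (a joint): angle of the black bar knob (30 mm long, 34 mm disc) on top of the white magnetic stirrer (150 x 130 x 62 mm, bolted down) that stands on the other side, left or right, of the bench: not part of the job. rad, 0 at the start, turns easily.
- media_bottle: bystander: bottle with blue cap, 56 mm across, 115 mm high, loose on the bench; origin at the centre of its underside, z up.

How it is judged:
On the way:
1. the release valve is cracked open (more than 0.2 rad) while the ram is still more than 20 mm up (value of joint release_valve above 0.2 rad and value of joint ram above 0.02 m), for 0.1 s.
At the end, for the whole second after the job is handed in: the ram is fully down (within 5 mm), the release valve is still open (more than 0.2 rad), the stirrer's knob is not turned (under 0.2 rad) and the bottle stands upright within 30 mm of its place (value of joint ram below 0.005 m and value of joint release_valve above 0.2 rad and value of joint stirrer_knob below 0.2 rad and distance of media_bottle from where it was at the start of the episode below 0.03 m and angle between media_bottle's own z axis and vertical below 0.2 rad); the robot touches nothing.
It fails at once if the ram comes down fast (over 33 mm/s) (velocity of joint ram below -0.033 m/s).
It fails at once if the robot pushes on the tube rack or its plate (over 3 N) (contact force between tube_rack and the arm above 3 N or contact force between tube_rack and the fingers above 3 N).
It fails at once if the stirrer's knob is turned (0.2 rad) (value of joint stirrer_knob above 0.2 rad).
It fails at once if the bottle is shoved (30 mm) or tipped (distance of media_bottle from where it was at the start of the episode above 0.03 m or angle between media_bottle's own z axis and vertical above 0.3 rad).
It also fails if it takes over 38 s, if anything falls off the work surface, if the arm or the gripper's body presses on something with over 40 N, if the wrist force passes 120 N, or if a joint passes its speed limit or range.

ROBOT

A 7-joint arm with a two-finger parallel gripper is mounted at the origin on the work surface. World frame = base frame: x ahead of the robot, y to its left, z up, the work surface at z = 0. Lengths are in m, angles in rad, forces in N, time in s.
With the tool pointing down it reaches from about 0.425 to 0.925 m from the base axis. Payload 6.8 kg.
Tool frame: the origin (TCP) lies between the finger pads; the fingertips stand 22 mm ahead of it and the grasp point (between the pads) lies 3 mm ahead of it; z points along the fingers, y is the direction in which the jaws open and shut (so a half turn about z gives the same grasp; the last joint's range is limited). The gripper opens to 85 mm and grips with 20 to 120 N. Pads are 22 mm wide; open, the fingers measure 114 mm over their backs; the gripper's body (76 mm by 85 mm) begins 54 mm behind the grasp point. The pads swing forward as they close: fully open they stand 13 mm farther back than shut.
Start: joints at [1.087, 0.477, 0.022, 1.555, -0.011, 1.109, -0.083], TCP at [0.248, -0.628, 0.253] pointing down, gripper open.
Joint ranges: [-2.96, 2.96], [-0.34, 2.1], [-1.41, 1.46], [0.24, 2.44], [-1.37, 4.51], [0.17, 1.92], [-2.96, 2.96]. Speed limits (rad/s): [2.39, 2.39, 3.14, 3.14, 3.14, 3.14, 3.14].

INTERFACE

Orientations are given as a unit quaternion [w, x, y, z].
In Python, from station import bot gives the robot as it stands. The module is installed in compiled form; this text tells all that it offers.
- The arm moves only by the tool drive_tool, never from a script. Its argument "series" is one flat list of numbers, 7 for each row, row after row: the opening, from -1 (shut) to 1 (fully open), then the shift along the tool's x, y, z in mm, then the turn, a rotation vector about the tool's x, y, z in rad. In form: [jaw, x, y, z, wx, wy, wz, jaw, x, y, z, wx, wy, wz, ...]. A call has 1 to 12 rows; each row shifts and turns the commanded pose from where the row before left it, along the tool's axes as they then stand; what a row does not reach is not made up. A row lasts 1/8 s, in which the tool goes at most 62.5 mm and 10.7 degrees, less where a joint would pass 70% of its speed; a pose out of reach is approached as far as the arm can. A call with a gripper value outside its range is refused whole. The fingers move at their own pace and stop on an object; "force" is the grip in N (left out, the last holds). Time passes only in rows, so rows that do not move let the fingers close. It gives the time, the measured TCP pose, the force and the opening at its end, in the units of the state.
- bot.get_obs(): the state, without advancing time (a new reading comes with each control period).
- bot.read_camera(name): name is "scene" or "side" or "wrist"; returns a dict with "pixels" (480x640x3 uint8, blue, green, red), "camera_matrix" (3x3 intrinsics, pixels), "rvec" (rotation vector, rad) and "tvec" (3), from world to camera coordinates, as OpenCV has them. Camera axes: x right, y down, z forward; pixel columns grow to the right and rows downward; lengths in m; the calibration is good to about 2 mm. A picture is of the moment at which its call begins. There is no depth.
- bot.hand_in(): hands the job in, once; it reports no verdict.
The state is a dict: "t": time; "q": joint angles; "joint_vel": joint speeds; "joint_torque": joint torques, N m; "eef_pos": TCP position; "tool_rot": TCP orientation; "contact_force": force on the tool from outside, world axes, zero at the start; "torque": the same for the moment, N m; "gripper_width": opening from 0.0 (shut) to 1.0 (fully open).
Only numpy, scipy, OpenCV 4.12 (cv2) and the standard library are available. Lean on these libraries where they do the work, as an engineer would, in place of code of your own. Each camera call takes 0.05 s, during which the arm holds its last target. There are 200 camera calls.

## Working session

There is one attempt and no reset: what is moved stays moved. The work goes in short steps, Python scripts to look and compute and a tool call to move; the robot and the scene stay as the last step left them, time stands still between calls to the robot, and variables do not carry over. Pictures are saved under pics/ and viewed, about 8 in all and at most 12, crops included, and the job is handed in when it is done.

Besides the shell and the picture viewer there is one more tool, called after "Emit:" as name(argument=value, ...) on one line, values as JSON. drive_tool: Moves the arm, as the interface text tells. Its arguments: {"type":"object","properties":{"series":{"type":"array"},"force":{"type":"number"}},"required":["series"]}

```bash
mkdir -p pics; cat > h.py <<'E'
import numpy as np, cv2
from station import bot
def cam(n):
    c=bot.read_camera(n); R=cv2.Rodrigues(np.array(c["rvec"],float))[0]; t=np.array(c["tvec"],float).ravel()
    return np.array(c["pixels"]),np.array(c["camera_matrix"],float),R,t
def onplane(c,uv,z):
    _,K,R,t=c; o=-R.T@t; d=R.T@np.linalg.inv(K)@np.array([uv[0],uv[1],1.]); return o+d*(z-o[2])/d[2]
def proj(c,p):
    _,K,R,t=c; q=K@(R@np.array(p)+t); return q[:2]/q[2]
E
python3 - <<'E'
from h import *
o=bot.get_obs(); print({k:np.round(v,3) for k,v in o.items()})
ims=[]
for n in("scene","side"):
    c=cam(n); cv2.imwrite(f"pics/{n}0.png",c[0]); print(n,np.round(-c[2].T@c[3],3))
E
```

```text
{'t': np.float64(0.0), 'q': array([ 1.087,  0.478,  0.022,  1.556, -0.012,  1.109, -0.083]), 'joint_vel': array([ 0.001, -0.001, -0.001,  0.001, -0.001, -0.   , -0.002]), 'joint_torque': array([ 1.0000e-03, -5.9645e+01,  1.6080e+00, -2.8120e+01,  1.2000e-02,
        9.0000e-03, -0.0000e+00]), 'eef_pos': array([ 0.248, -0.627,  0.252]), 'tool_rot': array([-0.001,  0.982,  0.187, -0.   ]), 'contact_force': array([-0.833, -0.623, -0.739]), 'torque': array([-0.01 ,  0.022,  0.081]), 'gripper_width': np.float64(1.001)}
scene [0.897 0.414 0.725]
side [0.198 0.648 0.576]
```

View pics/scene0.png

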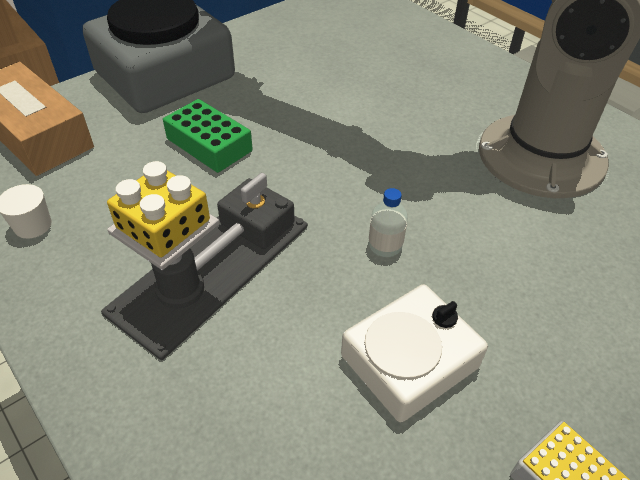

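View pics/side0.png

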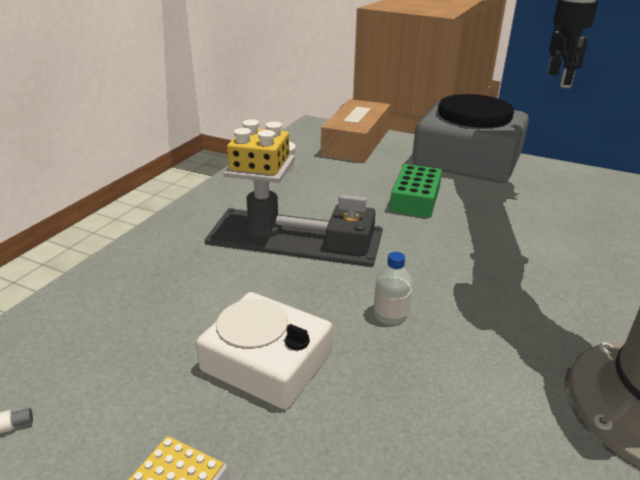

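The scene view shows the T-bar near (255,188), yellow rack near (158,212), bottle near (388,230) and stirrer at (415,345). The side view shows the bar near (352,205) and the bottle near (394,295). Next I'll crop both around the bar.

```bash
python3 - <<'E'
import cv2,numpy as np
a=cv2.imread("pics/scene0.png")[160:250,200:310]; b=cv2.imread("pics/side0.png")[180:270,310:400]
f=lambda i:cv2.resize(i,None,fx=4,fy=4,interpolation=cv2.INTER_NEAREST)
cv2.imwrite("pics/crop0.png",np.hstack([f(a),f(b)]))
E
```

```text
(no output)
```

View pics/crop0.png

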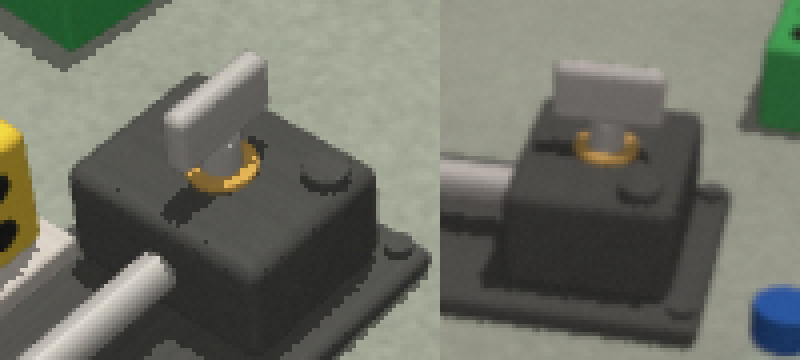

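The crop shows the bar's top face running in the scene from about (244,189) to (264.5,174), and in the side view centred at about (352.5,196). The block's corners and the plug are also clear.

```bash
python3 - <<'E'
from h import *
s=cam("scene"); d=cam("side")
P=lambda c,u,z: np.round(onplane(c,u,z),4)
a=P(s,(244.2,189.2),.106);b=P(s,(264.5,174.3),.106); print("bar scene",a,b,(a+b)/2,np.linalg.norm(a-b))
a2=P(d,(339,195.7),.106);b2=P(d,(365.5,197.5),.106); print("bar side",a2,b2,(a2+b2)/2,np.linalg.norm(a2-b2))
print("orange ring scene",P(s,(200+224/4,160+165/4),.064),"side",P(d,(310+167/4,180+148/4),.064))
for n,c in(("scene",s),("side",d)):
    g=c[0].astype(int); h=cv2.cvtColor(c[0],cv2.COLOR_BGR2HSV)
    m=cv2.inRange(h,(20,120,80),(35,255,255)); m[320:]=0
    k,l,st,ce=cv2.connectedComponentsWithStats(m); i=1+st[1:,4].argmax(); print(n,"yellow",st[i],ce[i])
    m=cv2.inRange(h,(105,150,60),(125,255,255)); 
    k,l,st,ce=cv2.connectedComponentsWithStats(m)
    for i in range(1,k):
        if 60<st[i,4]<1500: print(" blue",st[i],ce[i],P(c,ce[i],.11))
# triangulate tube-cap centres (scene order L,F,R,B ; z unknown) 
tops=[(128,187),(152,202),(179,183),(154,169)]; m1=np.mean(tops,0)
t2=[(243,134),(267,137),(274,127),(251,125)]; m2=np.mean(t2,0)
Pm=lambda c:c[1]@np.c_[c[2],c[3]]
X=cv2.triangulatePoints(Pm(s),Pm(d),m1.reshape(2,1),m2.reshape(2,1)); print("rack top",(X[:3]/X[3]).ravel())
v=np.array([352.5,196.3]); X=cv2.triangulatePoints(Pm(s),Pm(d),np.array([[254.3],[181.7]]),v.reshape(2,1)); print("bar tri",(X[:3]/X[3]).ravel())
E
```

```text
bar scene [ 0.5538 -0.1701  0.106 ] [ 0.5099 -0.1785  0.106 ] [ 0.53185 -0.1743   0.106  ] 0.044696420438330345
bar side [ 0.5519 -0.1695  0.106 ] [ 0.5059 -0.1853  0.106 ] [ 0.5289 -0.1774  0.106 ] 0.0486378453470134
orange ring scene [ 0.5319 -0.175   0.064 ] side [ 0.5272 -0.1758  0.064 ]
scene yellow [ 107  170  103   87 3663] [160.06497406 216.03849304]
 blue [ 193    0   91   23 1064] [232.37030075   7.1362782 ] [ 0.2511 -0.6527  0.11  ]
 blue [503   0  49  20 509] [532.37131631   6.21611002] [-0.257  -0.2566  0.11  ]
 blue [384 188  17  19 271] [391.87822878 196.99630996] [ 0.394  -0.0153  0.11  ]
side yellow [ 227  131   62   44 1689] [258.65186501 153.96625222]
 blue [389 252  16  16 211] [396.08530806 259.72037915] [ 0.3875 -0.014   0.11  ]
rack top [ 0.70025729 -0.14204065  0.21570048]
bar tri [ 0.52980593 -0.17814396  0.10422471]
```

Emit:
drive_tool(series=[0.2, 32, -24, 0, 0, 0, 0, 0.2, 36, -26, 0, 0, 0, 0, 0.2, 36, -26, 0, 0, 0, 0, 0.2, 36, -26, 0, 0, 0, 0, 0.2, 36, -26, 0, 0, 0, 0, 0.2, 36, -26, 0, 0, 0, 0, 0.2, 36, -26, 0, 0, 0, 0, 0.2, 36, -26, 0, 0, 0, 0, 0.2, 36, -26, 0, 0, 0, 0, 0.2, 36, -26, 0, 0, 0, 0, 0.2, 36, -26, 0, 0, 0, 0.09, 0.2, 36, -26, 0, 0, 0, 0.09], force=40)

```text
t: 1.7
eef_pos: [0.5358, -0.1836, 0.2533]
tool_rot: [0.0, 0.995, 0.096, -0.0]
contact_force: [0.9, -0.1, -0.2]
gripper_width: 0.602
```

Emit:
drive_tool(series=[0.0, 0, 0, 30, 0, 0, 0, 0.0, 0, 0, 30, 0, 0, 0, 0.0, 0, 0, 0, 0, 0, 0])

```text
t: 2.08
eef_pos: [0.5337, -0.1843, 0.1912]
tool_rot: [-0.001, 0.995, 0.098, -0.002]
contact_force: [0.5, -0.1, -0.6]
gripper_width: 0.502
```

```bash
python3 - <<'E'
from h import *
c=cam("wrist"); cv2.imwrite("pics/w1.png",c[0]); o=bot.get_obs(); print(o["eef_pos"],o["tool_rot"],o["gripper_width"],-c[2].T@c[3])
for p in [(.53,-.176,.106),(.5555,-.171,.106),(.5045,-.181,.106),(.70,-.142,.215)]: print(p,proj(c,p))
E
```

```text
[ 0.53482449 -0.18468591  0.19285293] [-3.61376341e-04  9.95213786e-01  9.77162877e-02 -9.57854196e-04] 0.5010025742085569 [ 0.61365993 -0.16788096  0.3125729 ]
(0.53, -0.176, 0.106) [304.12974135 258.20933543]
(0.5555, -0.171, 0.106) [303.71291426 217.30936089]
(0.5045, -0.181, 0.106) [304.51635389 296.1445921 ]
(0.7, -0.142, 0.215) [ 268.86971987 -427.83856074]
```

View pics/w1.png

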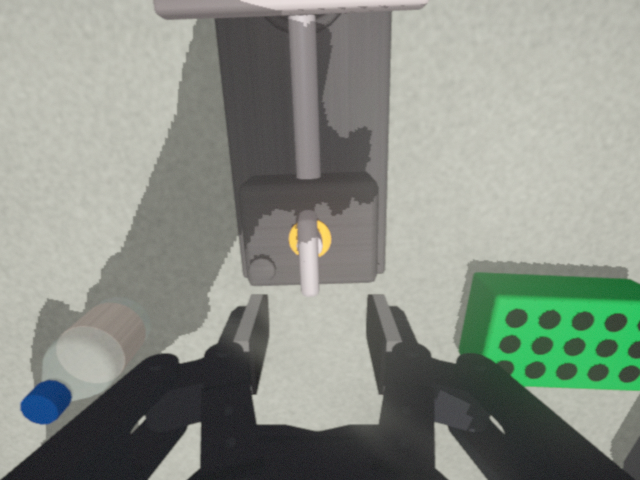

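The wrist view shows the bar from about (307,213) to (311,293), with its centre near (309,253) above the orange ring. It is close to the prediction, but its x is 5 px to the right.

```bash
python3 - <<'E'
from h import *
from scipy.spatial.transform import Rotation as Ro
c=cam("wrist"); a=onplane(c,(307,213),.106); b=onplane(c,(311,292),.106); r=onplane(c,(310,239),.064)
print(a,b,(a+b)/2,np.linalg.norm(a-b),np.arctan2(*(a-b)[1::-1]),"ring",r)
# plug/rod line on rod
o=bot.get_obs(); q=o["tool_rot"]; R=Ro.from_quat(q,scalar_first=True).as_matrix()
print("yaw",np.arctan2(R[1,0],R[0,0])); print("tool-frame shift mm",1000*R.T@(np.r_[((a+b)/2)[:2],.1]-o["eef_pos"]))
E
```

```text
[ 0.55940298 -0.17292029  0.106     ] [ 0.50877802 -0.18506911  0.106     ] [ 0.5340905 -0.1789947  0.106    ] 0.05206227431715141 0.23552305554307204 ring [ 0.52951899 -0.17964068  0.064     ]
yaw 0.1955802539804874
tool-frame shift mm [-0.39864833 -6.13073565 93.94429534]
```

Emit:
drive_tool(series=[0.0, -2, -5.5, 20, 0, 0, -0.02, 0.0, 0, 0, 25, 0, 0, 0, 0.0, 0, 0, 25, 0, 0, 0, 0.0, 0, 0, 15, 0, 0, 0, 0.0, 0, 0, 10, 0, 0, 0, 0.0, 0, 0, 0, 0, 0, 0])

```text
t: 2.92
eef_pos: [0.5324, -0.1798, 0.0983]
tool_rot: [-0.0, 0.994, 0.108, -0.0]
contact_force: [-0.1, -1.4, -0.2]
gripper_width: 0.497
```

```bash
python3 - <<'E'
from h import *
c=cam("wrist"); cv2.imwrite("pics/w2.png",c[0])
E
```

```text
(no output)
```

View pics/w2.png

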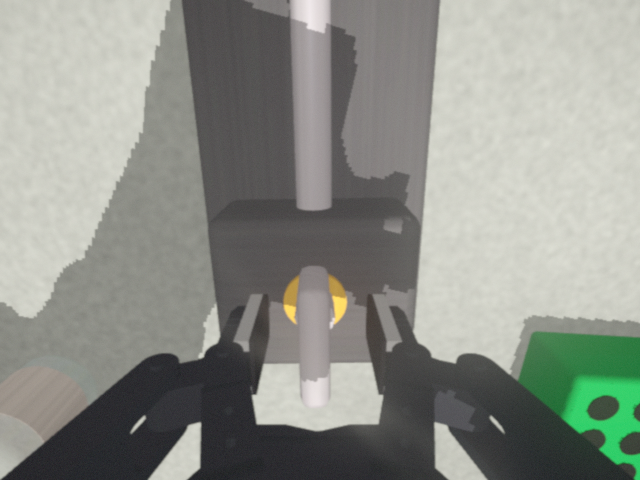

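The bar at x≈314 lies midway between the pads (268 and 370), well aligned. I'll close the jaws.

Emit:
drive_tool(series=[-0.4, 0, 0, 0, 0, 0, 0, -0.7, 0, 0, 0, 0, 0, 0, -1, 0, 0, 0, 0, 0, 0, -1, 0, 0, 0, 0, 0, 0, -1, 0, 0, 0, 0, 0, 0], force=40)

```text
t: 3.6
eef_pos: [0.5327, -0.1787, 0.0992]
tool_rot: [-0.0, 0.994, 0.108, 0.0]
contact_force: [-1.6, 4.7, 6.0]
gripper_width: 0.161
```

Emit:
drive_tool(series=[-1, 0, 0, 0, 0, 0, -0.075, -1, 0, 0, 0, 0, 0, -0.075, -1, 0, 0, 0, 0, 0, -0.075, -1, 0, 0, 0, 0, 0, -0.075, -1, 0, 0, 0, 0, 0, -0.075, -1, 0, 0, 0, 0, 0, -0.075, -1, 0, 0, 0, 0, 0, -0.075, -1, 0, 0, 0, 0, 0, -0.075, -1, 0, 0, 0, 0, 0, -0.075, -1, 0, 0, 0, 0, 0, -0.075, -1, 0, 0, 0, 0, 0, 0])

```text
t: 4.97
eef_pos: [0.5317, -0.1772, 0.0992]
tool_rot: [-0.001, 0.885, 0.465, -0.0]
contact_force: [-5.6, 6.7, 9.0]
gripper_width: 0.165
```

```bash
python3 - <<'E'
from h import *
o=bot.get_obs(); print(o["tool_rot"],o["contact_force"],o["torque"],o["gripper_width"])
for n in("scene","side"):
    c=cam(n); cv2.imwrite(f"pics/{n}1.png",c[0])
    h=cv2.cvtColor(c[0],cv2.COLOR_BGR2HSV); m=cv2.inRange(h,(20,120,80),(35,255,255)); m[320:]=0
    k,l,st,ce=cv2.connectedComponentsWithStats(m); i=1+st[1:,4].argmax(); print(n,"yellow",st[i],ce[i])
a=cv2.imread("pics/scene1.png"); b=cv2.imread("pics/side1.png"); 
cv2.imwrite("pics/both1.png",np.hstack([a[60:360,60:460],b[60:360,150:550]]))
E
```

```text
[-1.46297936e-03  8.85150821e-01  4.65301898e-01 -1.65105060e-04] [-5.55391945  6.73680422  8.97781078] [ 1.55923987  1.15420066 -0.06385874] 0.16454887949514102
scene yellow [ 108  174  102   87 3642] [161.04283361 219.57605711]
side yellow [ 227  133   62   45 1693] [258.78322504 157.47666864]
```

View pics/both1.png

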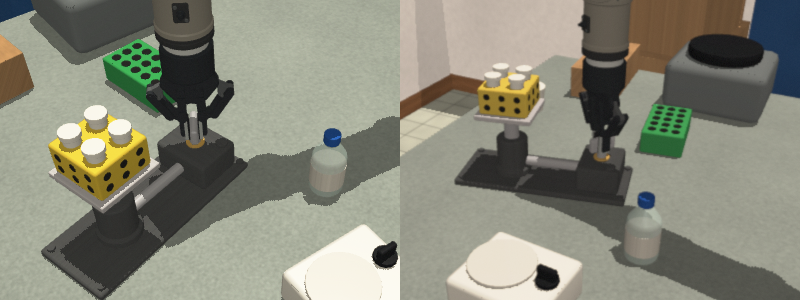

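The rack (yellow centroid, scene row 216→219.6, side row 154→157.5) is sinking, and the bottle and knob are undisturbed. I'll release and lift.

Emit:
drive_tool(series=[-0.5, 0, 0, 0, 0, 0, 0, -0.1, 0, 0, 0, 0, 0, 0, 0, 0, 0, 0, 0, 0, 0, 0, 0, 0, -15, 0, 0, 0, 0, 0, 0, -30, 0, 0, 0, 0, 0, 0, -40, 0, 0, 0, 0, 0, 0, -40, 0, 0, 0, 0, 0, 0, -40, 0, 0, 0, 0, 0, 0, 0, 0, 0, 0])

```text
t: 6.2
eef_pos: [0.5344, -0.1802, 0.2679]
tool_rot: [0.003, 0.886, 0.464, 0.003]
contact_force: [0.7, 0.3, 0.1]
gripper_width: 0.502
```

```bash
cat > y.py <<'E'
from h import *
import sys
for n in("scene","side"):
    c=cam(n); cv2.imwrite(f"pics/{n}{sys.argv[1]}.png",c[0])
    h=cv2.cvtColor(c[0],cv2.COLOR_BGR2HSV); m=cv2.inRange(h,(20,120,80),(35,255,255)); m[320:]=0
    k,l,st,ce=cv2.connectedComponentsWithStats(m); i=1+st[1:,4].argmax(); print(n,bot.get_obs()["t"],"yellow",st[i],ce[i])
    m=cv2.inRange(h,(105,150,60),(125,255,255)); m[:150]=0
    k,l,st,ce=cv2.connectedComponentsWithStats(m); i=1+st[1:,4].argmax(); print("blue",ce[i])
c=[proj(cam("side"),(.70,-.142,.125+e)) for e in(0,.05)]; print("expected side rows ext 0, 50mm",c)
E
python3 y.py 2
```

```text
scene 6.25 yellow [ 111  183  101   85 3524] [162.95800227 227.35244041]
blue [391.88846154 197.31538462]
side 6.3 yellow [ 228  140   61   46 1645] [259.03525836 164.89118541]
blue [597.36024423 157.29986431]
expected side rows ext 0, 50mm [array([261.55932665, 175.95288149]), array([260.32768411, 151.26090359])]
```

Emit:
drive_tool(series=[0, 0, 0, 0, 0, 0, 0, 0, 0, 0, 0, 0, 0, 0, 0, 0, 0, 0, 0, 0, 0, 0, 0, 0, 0, 0, 0, 0, 0, 0, 0, 0, 0, 0, 0, 0, 0, 0, 0, 0, 0, 0, 0, 0, 0, 0, 0, 0, 0, 0, 0, 0, 0, 0, 0, 0, 0, 0, 0, 0, 0, 0, 0, 0, 0, 0, 0, 0, 0, 0, 0, 0, 0, 0, 0, 0, 0, 0, 0, 0, 0, 0, 0, 0])

```text
t: 7.9
eef_pos: [0.5323, -0.1798, 0.2633]
tool_rot: [-0.0, 0.886, 0.464, 0.0]
contact_force: [0.2, -0.1, 0.5]
gripper_width: 0.496
```

Emit:
drive_tool(series=[0, 0, 0, 0, 0, 0, 0, 0, 0, 0, 0, 0, 0, 0, 0, 0, 0, 0, 0, 0, 0, 0, 0, 0, 0, 0, 0, 0, 0, 0, 0, 0, 0, 0, 0, 0, 0, 0, 0, 0, 0, 0, 0, 0, 0, 0, 0, 0, 0, 0, 0, 0, 0, 0, 0, 0, 0, 0, 0, 0, 0, 0, 0, 0, 0, 0, 0, 0, 0, 0, 0, 0, 0, 0, 0, 0, 0, 0, 0, 0, 0, 0, 0, 0])

```text
t: 9.4
eef_pos: [0.5323, -0.1798, 0.2633]
tool_rot: [0.0, 0.886, 0.464, 0.0]
contact_force: [-0.8, -0.3, -0.4]
gripper_width: 0.5
```

```bash
python3 y.py 3
```

```text
scene 9.45 yellow [ 117  200   97   84 3319] [167.30852666 243.88249473]
blue [391.88846154 197.31538462]
side 9.5 yellow [ 230  155   60   46 1599] [260.25641026 180.5753596 ]
blue [597.18821936 157.2985782 ]
expected side rows ext 0, 50mm [array([261.55932665, 175.95288149]), array([260.32768411, 151.26090359])]
```

Emit:
drive_tool(series=[0, 0, 0, 0, 0, 0, 0, 0, 0, 0, 0, 0, 0, 0, 0, 0, 0, 0, 0, 0, 0, 0, 0, 0, 0, 0, 0, 0, 0, 0, 0, 0, 0, 0, 0, 0, 0, 0, 0, 0, 0, 0, 0, 0, 0, 0, 0, 0, 0, 0, 0, 0, 0, 0, 0, 0])

```text
t: 10.6
eef_pos: [0.5323, -0.1798, 0.2633]
tool_rot: [0.0, 0.886, 0.464, -0.0]
contact_force: [0.2, 0.3, 1.1]
gripper_width: 0.497
```

```bash
python3 y.py 4; python3 -c "
import cv2,numpy as np
a=cv2.imread('pics/scene4.png');b=cv2.imread('pics/side4.png');cv2.imwrite('pics/both4.png',np.hstack([a[90:420,90:490],b[60:390,150:550]]))"
```

```text
scene 10.65 yellow [ 117  200   97   84 3317] [167.29695508 243.91407899]
blue [391.88846154 197.31538462]
side 10.7 yellow [ 230  155   60   46 1600] [260.250625 180.59625 ]
blue [597.17910448 157.28290366]
expected side rows ext 0, 50mm [array([261.55932665, 175.95288149]), array([260.32768411, 151.26090359])]
```

View pics/both4.png

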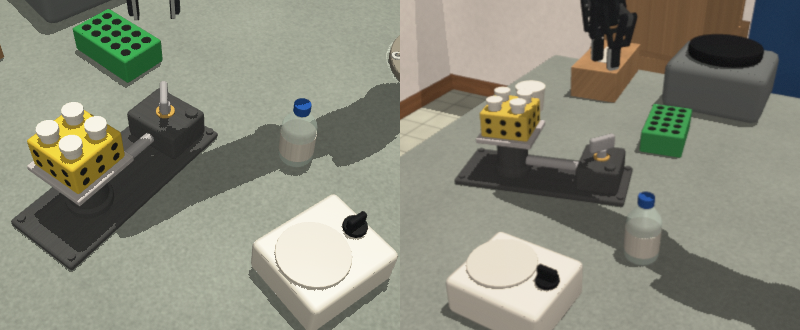

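The rack now sits on the collar and has stopped: the yellow centroid didn't move between 9.5 s and 10.7 s. The bar is turned about 45°, and the bottle and knob are where they were. I'll hand in.

```bash
python3 -c "
from station import bot
print(bot.hand_in())"
```

```text
the job is handed in; nothing more can be done
None
```

I gripped the T-bar from above, turned it about 0.75 rad (43°) anticlockwise, let go and lifted clear. The rack then sank by itself at about 12 mm/s, and I handed the job in at about 10.7 s; no verdict was reported.

- **Ram:** the rack came down about 54 mm by the image shift. It stayed still between the pictures at 9.5 s and 10.7 s, with the plate resting on the lift's collar.
- **Valve:** the last picture shows the bar still turned by about 45°.
- **Bottle and stirrer:** the bottle cap did not move in the scene pictures, and the stirrer's knob looks unchanged.
- **Robot:** the gripper was clear of everything, with the measured force close to zero.

**Disagreements:**
- The rack's final side-view row was about 180.6, against 176 predicted for fully down. That prediction was for the rack's centre, while the measurement was the centre of its visible yellow faces, which sits lower.
- The blue-cap check in the side view picked up the wall, so the bottle check rests on the scene camera and the pictures.

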